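# Close up the moisture meter and switch it on

### The job

Get the moisture meter ready and start it, using only pushes of the fingertips: push its front drawer fully shut and slide the smoked lid along its track, without lifting it, until it is fully home against the end stop over the sample well (these two in either order), and only then push the chrome toggle all the way over to the back. Leave the other things on the counter and on the meter where they are.

Things in the scene. Friction and masses are not known exactly. Their poses are not given: they have to be found in the camera images.
- meter: Beige meter fixed to the counter, 240 mm deep (x) by 360 mm wide (y); flat deck 110 mm high; along the back (x over 28 mm) a console 160 mm high. Origin: centre of its underside, on the counter. Its x axis points from its front (facing the robot) to its back, y to its left seen from the robot, z up. Its place and yaw vary.
- drawer (a joint): Opening of the meter's front drawer in m: 0 shut, up to 0.10 pulled out towards the meter's -x. It slides with about 2 N of friction and stays where it is left; a hard stop at 0.
- drawer_face (a point): Centre-line point on the outer face of the drawer's front panel, 75 mm above the counter; moves with the drawer. Panel 170 mm wide (y), 12 mm thick, from 35 to 95 mm above the counter, facing meter -x; flat but for a steel pull 60 mm wide, 12 mm proud, 40 to 52 mm above the counter. Open tray behind. Shut, the face is at meter x = -132 mm.
- lid: Loose smoked acrylic lid, 100 (x) by 104 (y) by 6 mm, 120 g, flat on the deck between two 9 mm high rails along y (4 mm play in all). Origin: centre of its underside; axes as the meter's. Upright ridge across it, 60 mm long in x, faces at lid y = 35 and 45 mm, top 28 mm above the deck. Starts open, 50 to 100 mm along meter +y from home; closes along meter -y.
- lid_home (a point): Fixed point on the deck where the lid's origin lies when it is fully home, its -y edge against the 9 mm high end stop of the track, covering the 66 mm square sample well. Axes as the meter's.
- toggle (a joint): Angle of the chrome toggle in rad: 0 leaning 0.5 rad to the front (meter -x) of upright, 1.0 leaning 0.5 rad to the back (meter +x) against its stop. Starts at 0 to 0.15 (off). Stays where it is left; takes about 1 N at its tip.
- toggle_tip (a point): End of the chrome toggle lever, 45 mm from its pivot; it moves with the lever. The lever is a round bat about 7 mm across at its root and 11 mm at its end.
- toggle_pivot (a point): Fixed pivot of the toggle lever, 4 mm above the deck near the meter's left end; it swings in the meter's x-z plane.
- hopper_cup: Galvanized cup, 72 mm across, 75 mm high, standing on the counter in front of the meter, left of the drawer. Origin: centre of its underside. Leave alone.
- scoop: Yellow plastic scoop, about 175 mm long, 56 mm wide, 32 mm high, on the counter right of the drawer. Leave alone.
- weight: Steel calibration weight, 28 mm across, 40 mm high, standing on the meter's deck behind the toggle. Origin: centre of its underside. Leave alone.
- brush: Hand brush lying on the counter to the left. Leave alone.
- jar: Closed jar, 60 mm across, 85 mm high, on the counter to the right of the meter. Leave alone.
- pan: Shallow aluminium pan, 100 mm across, 22 mm high, on the counter to the left of the meter. Leave alone.
Things that resemble listed ones, but are neither listed nor needed, are in the scene too. What is shaped like the lid but green or red is not meant.

How it is judged (in metres and radians):
On the way, in this order (a step that is already met when the one before it is completed fails the run):
1. the drawer is shut and the lid is home over the well, the toggle still off (value of joint drawer below 0.004 m and y of lid in the frame of lid_home between -0.006 and 0.005 m and x of lid in the frame of lid_home between -0.008 and 0.008 m and z of lid in the frame of lid_home between -0.004 and 0.004 m and value of joint toggle below 0.5 rad), for 0.1 s.
2. the toggle is pushed over to the back (value of joint toggle above 0.85 rad), for 0.1 s.
At the end, for the whole second after the job is handed in: The drawer is open less than 4 mm; the lid lies flat on the deck within 5 mm of its home against the end stop (8 mm sideways); the toggle is over to the back (above 0.85 of 1.0 rad); the lid is at rest (value of joint drawer below 0.004 m and y of lid in the frame of lid_home between -0.006 and 0.005 m and x of lid in the frame of lid_home between -0.008 and 0.008 m and z of lid in the frame of lid_home between -0.004 and 0.004 m and value of joint toggle above 0.85 rad and linear speed of lid below 0.02 m/s); the robot touches nothing.
It fails at once if the lid is lifted more than 8 mm off the deck or tilted (z of lid in the frame of lid_home above 0.008 m or angle between lid's own z axis and vertical above 0.15 rad).
It fails at once if the toggle is switched on while the drawer or the lid is still open (value of joint toggle above 0.6 rad and not (value of joint drawer below 0.008 m and y of lid in the frame of lid_home below 0.01 m)).
It fails at once if another thing (cup, scoop, weight, brush, jar or pan) is moved more than 20 mm (distance of any of hopper_cup, scoop, weight, brush, jar, pan from where it was at the start of the episode above 0.02 m).
It also fails if it takes over 51 s, if anything falls off the work surface, if the arm or the gripper's body presses on something with over 40 N, if the wrist force passes 120 N, or if a joint passes its speed limit or range.

### The arm

A 6-joint arm with a two-finger parallel gripper is mounted at the origin on the work surface. World frame = base frame: x ahead of the robot, y to its left, z up, the work surface at z = 0. Lengths are in mm, angles in degrees, forces in N, time in s.
With the tool pointing down it reaches from about 300 to 850 mm from the base axis. Payload 4.2 kg.
Tool frame: the origin (TCP) lies at the centre of the arm's flange, where the gripper is bolted on; the fingertips stand 191 mm ahead of it and the grasp point (between the pads) lies 172 mm ahead of it; y points along the fingers, x is the direction in which the jaws open and shut, and the axes are right-handed (so a half turn about y gives the same grasp; the last joint's range is limited). The gripper opens to 91 mm and grips with 3 to 60 N. Pads are 32 mm wide; open, the fingers measure 118 mm over their backs; the gripper's body (76 mm by 178 mm) begins 60 mm behind the grasp point.
Start: joints at [74.141, 18.312, 89.639, -0, 72.044, -1.146], TCP at [146.039, 556.143, 404.776] pointing down, gripper open.
Joint ranges: [-177.97, 177.97], [-48.28, 115.42], [12.27, 149.76], [-77.06, 257.06], [2.81, 150.46], [-146.56, 146.56]. Speed limits (degrees/s): [147.25, 147.25, 180, 180, 180, 180].

### API

Orientations are given as [roll, pitch, yaw] about the fixed x, y, z axes, in that order (R = Rz(yaw) Ry(pitch) Rx(roll)).
In Python, from workcell import env gives the robot as it stands.
- The arm moves only by the tool carry_out, never from a script. Its argument "increments" is a list of rows, each a list of 3 entries, a list of its own where there are three numbers: the turn, a rotation vector about the tool's x, y, z in rad, then the shift along the tool's x, y, z in mm, then the closure, from 0 (fully open) to 1 (shut). In form: [[[wx, wy, wz], [dx, dy, dz], claw], ...]. A call has 1 to 10 rows; each row is the pose to reach, as a shift and turn from the pose commanded when the call began, along the tool's axes at that moment; what a row does not reach only later rows make up. A row lasts 1/12 s, in which the tool goes at most 41.7 mm and 7.16 degrees, less where a joint would pass 70% of its speed; a pose out of reach is approached as far as the arm can. A call with a gripper value outside its range is refused whole. The fingers move at their own pace and stop on an object; "force" is the grip in N (left out, the last holds). Time passes only in rows, so rows that repeat a pose let the fingers close. It gives the time, the measured TCP pose, the force and the opening at its end, in the units of the state.
- env.state(): the state, without advancing time (a new reading comes with each control period).
- env.grab_frame(name): name is "scene" or "top" or "wrist"; returns a dict with "frame" (384x512x3 uint8, blue, green, red), "z_map" (384x512 float32, mm along the optical axis (not along the pixel's ray), 0 where there is no reading), "camera_matrix" (3x3 intrinsics, pixels), "rvec" (rotation vector, rad) and "tvec" (3), from world to camera coordinates, as OpenCV has them; the wrist camera has in their place "hand_eye" (4x4, takes a point from camera to tool coordinates, whose origin is the TCP and whose axes are the tool frame's). Camera axes: x right, y down, z forward; pixel columns grow to the right and rows downward; lengths in mm; the calibration is good to about 2 mm. A picture is of the moment at which its call begins: read the wrist's pose just before it.
- env.job_done(): hands the job in, once; it reports no verdict.
The state is a dict: "time_s": time; "qpos": joint angles; "qvel": joint speeds; "effort": joint torques, N m; "ee_pos": TCP position; "ee_rot": TCP orientation; "force": force on the tool from outside, world axes, zero at the start; "torque": the same for the moment, N m; "gripper_width": finger opening in mm.
Only numpy, scipy, OpenCV 4.12 (cv2) and the standard library are available. Lean on these libraries where they do the work, as an engineer would, in place of code of your own. Each camera call takes 0.05 s, during which the arm holds its last target. There are 200 camera calls.

## Working session

There is one attempt and no reset: what is moved stays moved. The work goes in short steps, Python scripts to look and compute and a tool call to move; the robot and the scene stay as the last step left them, time stands still between calls to the robot, and variables do not carry over. Pictures are saved under pics/ and viewed, about 8 in all and at most 12, crops included, and the job is handed in when it is done.

Besides the shell and the picture viewer there is one more tool, called after "Request:" as name([rows], argument=value, ...), one row to a line, values as JSON. carry_out: Moves the arm, as the interface text tells. Its arguments: {"type":"object","properties":{"increments":{"type":"array","items":{"type":"array"}},"force":{"type":"number"}},"required":["increments"]}

```bash
mkdir -p pics && ls && cat > h.py <<'E'
import numpy as np, cv2, pickle
from workcell import env
from scipy.spatial.transform import Rotation as Ro
def grab(n):
    s=env.state(); f=env.grab_frame(n)
    K=np.array(f["camera_matrix"],float)
    if n=="wrist":
        T=np.eye(4);T[:3,:3]=Ro.from_euler('xyz',s["ee_rot"],degrees=True).as_matrix();T[:3,3]=s["ee_pos"]
        M=T@np.array(f["hand_eye"])
    else:
        R=cv2.Rodrigues(np.array(f["rvec"],float))[0];M=np.eye(4);M[:3,:3]=R.T;M[:3,3]=-R.T@np.array(f["tvec"],float).ravel()
    return dict(im=f["frame"],z=f["z_map"],K=K,M=M)
def pts(g):
    h,w=g["z"].shape;u,v=np.meshgrid(np.arange(w),np.arange(h))
    P=np.stack([(u-g["K"][0,2])/g["K"][0,0]*g["z"],(v-g["K"][1,2])/g["K"][1,1]*g["z"],g["z"]],-1)
    return P@g["M"][:3,:3].T+g["M"][:3,3]
def ray(g,u,v,zz):
    d=g["M"][:3,:3]@np.array([(u-g["K"][0,2])/g["K"][0,0],(v-g["K"][1,2])/g["K"][1,1],1]);o=g["M"][:3,3]
    return o+d*(zz-o[2])/d[2]
E
python3 - <<'E'
from h import *
G={n:grab(n) for n in("scene","top")}
pickle.dump(G,open("g0.pkl","wb"))
cv2.imwrite("pics/scene0.png",cv2.resize(G["scene"]["im"],(800,600),interpolation=cv2.INTER_CUBIC))
cv2.imwrite("pics/top0.png",cv2.resize(G["top"]["im"],(800,600),interpolation=cv2.INTER_CUBIC))
print(env.state())
for n in G: print(n,G[n]["M"][:3,3],G[n]["M"][:3,2])
E
```

```text
pics
{'time_s': 0.1, 'qpos': array([ 7.41411064e+01,  1.83465346e+01,  8.96991270e+01,  2.37920220e-04,
        7.20468809e+01, -1.14493060e+00]), 'qvel': array([-0.04976181, -0.00481151, -0.02884658,  0.02408671, -0.03281671,
        0.05014802]), 'effort': array([ 1.14194700e-03, -4.13334060e+01, -2.32509470e+01,  7.29176542e-02,
        4.21536213e-02, -3.65254391e-05]), 'ee_pos': array([145.99163439, 555.99182486, 404.0205637 ]), 'ee_rot': array([-89.99792469,   0.09251951,  75.28596511]), 'force': array([ 0.21061118,  0.35500029, -0.69458262]), 'torque': array([-0.01528441,  0.04031557,  0.01624644]), 'gripper_width': 91.27410391524539}
scene [ 890.43866862 -654.52179572 1036.54455777] [-0.31171984  0.57226459 -0.75851433]
top [ 306.85359246   15.58753943 1215.8657511 ] [ 0.18755148  0.01507947 -0.98213902]
```

View pics/scene0.png

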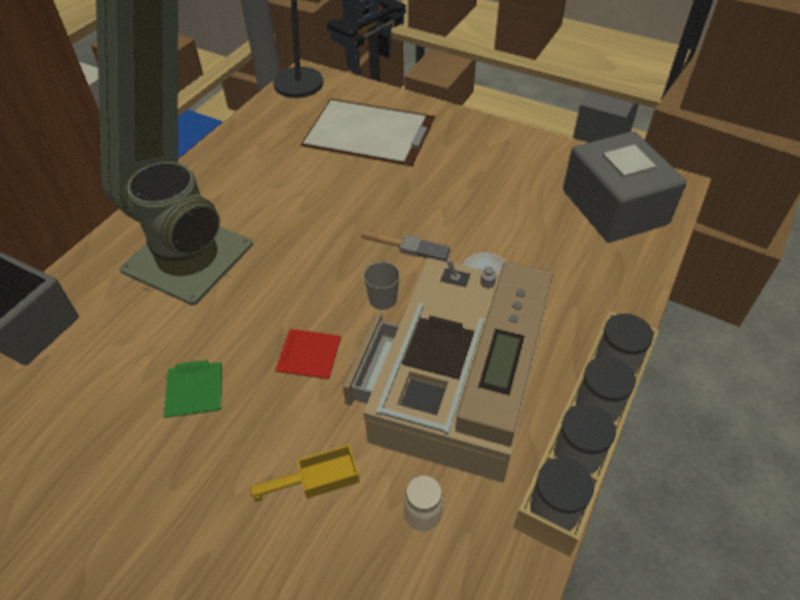

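View pics/top0.png

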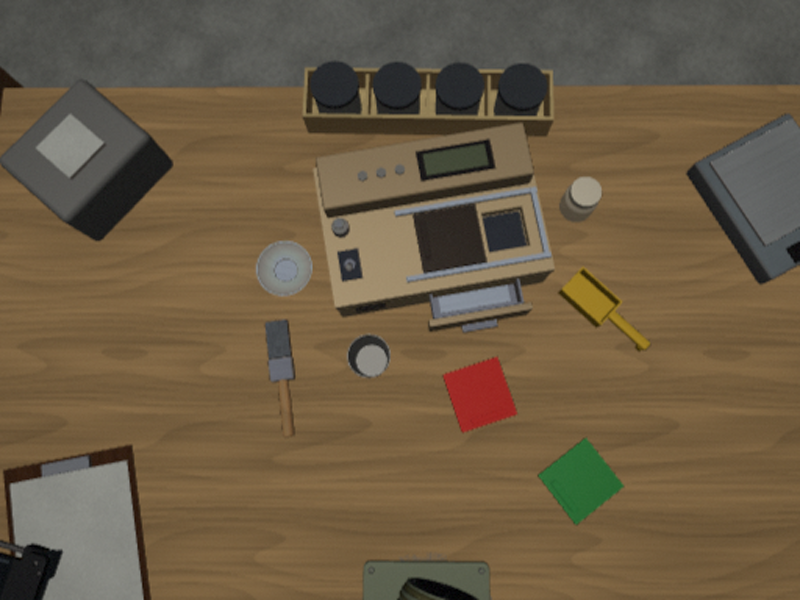

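The lid is the smoked dark plate on the deck: (450,238) in top, (440,345) in scene. The red and green plates on the counter are decoys. The drawer is open at (480,300) in top, the toggle is at (349,265), the weight at (341,227), the cup at (369,357) and the scoop at (605,305).

```bash
cat > m.py <<'E'
from h import *
G=pickle.load(open("g0.pkl","rb"))
g=G["top"];P=pts(g);z=P[...,2]
reg=np.zeros(z.shape,bool);reg[60:220,190:365]=1
con=((z>152)&(z<168)&reg).astype(np.uint8)
n,l,st,c=cv2.connectedComponentsWithStats(con);k=1+np.argmax(st[1:,4])
q=P[l==k][:,:2].astype(np.float32);r=cv2.minAreaRect(q);print("console",r,cv2.boxPoints(r).round(1).tolist(),np.median(z[l==k]))
dk=((z>104)&(z<114)&reg)
print("deck z",np.median(z[dk]))
r2=cv2.minAreaRect(P[dk|(l==k)][:,:2].astype(np.float32));print("meter",r2,cv2.boxPoints(r2).round(1).tolist())
bx=cv2.boxPoints(r)
e=[bx[(i+1)%4]-bx[i] for i in range(4)];e=max(e,key=np.linalg.norm);e=e/np.linalg.norm(e);e=e*np.sign(e[1])
yaw=np.arctan2(-e[0],e[1]);print("yaw",np.degrees(yaw))
R=np.array([[np.cos(yaw),-np.sin(yaw)],[np.sin(yaw),np.cos(yaw)]])
# origin: console back-centre at meter (120,0), front edge x=28
cc=np.array(r[0]);o=cc-R@[74,0];print("origin",o, "from meter rect",r2[0])
L=(P[...,:2]-o)@R
pickle.dump((o,yaw),open("o.pkl","wb"))
def rng(m,name): 
    a=L[m];print(name,m.sum(),"x",np.percentile(a[:,0],[2,50,98]).round(1),"y",np.percentile(a[:,1],[2,50,98]).round(1),"z",np.percentile(z[m],[2,50,98]).round(1))
im=g["im"].astype(int);dark=im.max(-1)<60
on=(np.abs(L[...,0])<118)&(np.abs(L[...,1])<178)
rng(on&(L[...,0]<26)&(L[...,1]<100)&dark&(z>112.5)&(z<120),"lid")
rng(on&(L[...,0]<26)&(L[...,1]<100)&(z>126)&(z<150),"ridge")
rng(on&(L[...,0]<20)&(L[...,1]>100)&(L[...,0]<-20)&(z>118),"toggle")
rng(on&(L[...,0]<28)&(L[...,1]>100)&(L[...,0]>-15)&(z>120),"weight")
f=(L[...,0]<-122)&(L[...,0]>-260)&(np.abs(L[...,1])<120)&(z>88)&(z<102);rng(f,"drawer top")
E
python3 m.py
python3 - <<'E'
import sys;sys.path.insert(0,'.')
from h import *
G=pickle.load(open("g0.pkl","rb"))
cv2.imwrite("pics/crop0.png",np.hstack([cv2.resize(G["top"]["im"][75:225,190:365],None,fx=2.4,fy=2.4,interpolation=cv2.INTER_CUBIC),cv2.resize(G["scene"]["im"][150:300,215:365],None,fx=2.4,fy=2.4,interpolation=cv2.INTER_CUBIC)]))
E
```

```text
console ((728.4285278320312, 2.53253173828125), (91.97156524658203, 340.138916015625), 9.96564769744873) [[653.7000122070312, 162.10000610351562], [712.5999755859375, -172.89999389648438], [803.2000122070312, -157.0], [744.2999877929688, 178.0]] 160.63739336929643
deck z 110.25546068965537
meter ((695.9752807617188, -8.8089599609375), (371.5408630371094, 392.1898498535156), 0.929613471031189) [[507.0, 184.1999969482422], [513.4000244140625, -207.89999389648438], [884.9000244140625, -201.89999389648438], [878.5, 190.3000030517578]]
yaw 9.965645
origin [655.5450635  -10.27373514] from meter rect (695.9752807617188, -8.8089599609375)
lid 1299 x [-86.6 -40.4   8.2] y [-69.4 -24.4  28. ] z [112.9 116.2 119.5]
ridge 102 x [-68.4 -39.6 -10.2] y [13.4 18.5 23.2] z [129.1 138.1 142.6]
toggle 25 x [-72.6 -67.1 -37.5] y [135.4 144.2 158.6] z [118.2 152.5 157.3]
weight 107 x [-5.8  3.3 20.5] y [136.4 149.2 162.2] z [121.7 136.9 151.1]
drawer top 304 x [-173.5 -168.  -161.4] y [-115.8  -41.3   30.8] z [89.5 95.1 99.7]
```

View pics/crop0.png

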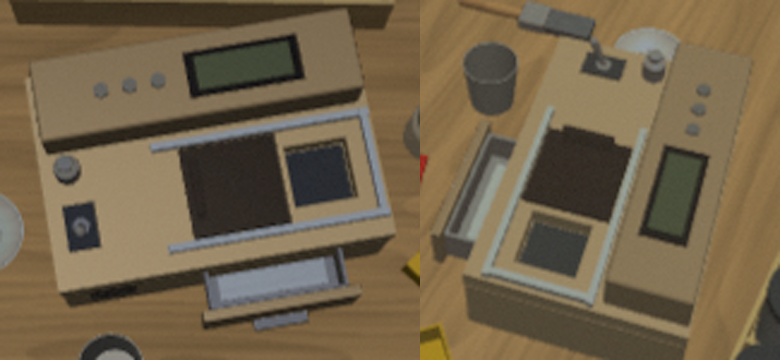

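The crop confirms the smoked lid (crop (235,185)), the open drawer, and the toggle leaning to the front. Next I refine the well and toggle positions, and write a helper that gives the shift for a move.

```bash
cat >> h.py <<'E'
def go(mx,my,ztip,myaw=90):
    "shift (tool axes) from measured pose to fingertip at meter (mx,my), height ztip"
    o,y=pickle.load(open("o.pkl","rb"));s=env.state()
    R=Ro.from_euler('xyz',s["ee_rot"],degrees=True).as_matrix()
    c,n=np.cos(y),np.sin(y);w=np.array([o[0]+c*mx-n*my,o[1]+n*mx+c*my,ztip+191])
    print("shift",(R.T@(w-s["ee_pos"])).round(1),"yaw err",round(np.degrees(y)+myaw-s["ee_rot"][2],2),"world",w.round(1))
def where():
    o,y=pickle.load(open("o.pkl","rb"));s=env.state();d=s["ee_pos"][:2]-o;c,n=np.cos(y),np.sin(y)
    print("t",round(s["time_s"],2),"meter",(c*d[0]+n*d[1]).round(1),(-n*d[0]+c*d[1]).round(1),"tip z",round(s["ee_pos"][2]-191,1),"rot",s["ee_rot"].round(2),"F",s["force"].round(1))
E
python3 - <<'E'
from h import *
G=pickle.load(open("g0.pkl","rb"));o,y=pickle.load(open("o.pkl","rb"));R=np.array([[np.cos(y),-np.sin(y)],[np.sin(y),np.cos(y)]])
t,s=G["top"],G["scene"]
def m(p): return ((p[:2]-o)@R).round(1)
T=lambda u,v:(u/2.4+190,v/2.4+75)
S=lambda u,v:((u-420)/2.4+215,v/2.4+150)
for n,u,v,z in[("wellA",285,148,110),("wellB",345,141,110),("wellC",355,197,110),("wellD",296,205,110),("stop inner top",360,118,119),("stop inner bot",379,212,119),("lidTL",180,151,116),("lidTR",276,132,116),("lidBR",291,221,116),("lidBL",192,238,116),("ridge",198,198,138),("deckFL",60,292,110),("deckFR",393,238,110),("deckBL",28,82,110),("drawerL",205,320,95),("drawerR",360,293,95),("toggle",82,225,153),("plate",82,226,110),("weight",67,163,150)]:
    print(n,m(ray(t,*T(u,v),z)))
def tri(a,b):
    A=[];B=[]
    for g,(u,v) in((t,a),(s,b)):
        p0=g["M"][:3,3];d=ray(g,u,v,0)-p0;d/=np.linalg.norm(d);Q=np.eye(3)-np.outer(d,d);A.append(Q);B.append(Q@p0)
    return np.linalg.solve(sum(A),sum(B))
p=tri(T(82,225),S(594,42));print("tip",m(p),p[2])
for z in(110,114):print("base sc",m(ray(s,*S(603,65),z)))
print("tip sc @153",m(ray(s,*S(594,42),153)))
where();go(-215,-42,200)
E
```

```text
wellA [ -7.6 -83.4]
wellB [ -11.1 -147.9]
wellC [ -73.6 -145.9]
wellD [-71.3 -82.9]
stop inner top [   8.5 -166.9]
stop inner bot [ -96.  -165.5]
lidTL [ 6.8 28. ]
lidTR [  9.8 -76.4]
lidBR [-88.9 -73.5]
lidBL [-88.9  32. ]
ridge [-53.2  19.5]
deckFL [-120.6  177.5]
deckFR [-124.1 -176.1]
deckBL [114.4 176.7]
drawerL [-173.6   32.9]
drawerR [-173.4 -133.1]
toggle [-64.6 141.4]
plate [-54.6 143.9]
weight [  3.7 146.6]
tip [-64.5 141.4] 152.0451209516328
base sc [-52.5 146.1]
base sc [-51.8 142.6]
tip sc @153 [-64.4 140.4]
t 0.1 meter -403.9 645.9 tip z 213.0 rot [-90.     0.09  75.29] F [ 0.2  0.4 -0.7]
shift [-546.2   13.9 -458.8] yaw err 24.68 world [451.1 -88.8 391. ]
```

Request:
carry_out([
  [[0,-0.1,0],[-26,0,-22],1],
  [[0,-0.2,0],[-52,0,-44],1],
  [[0,-0.3,0],[-78,0,-66],1],
  [[0,-0.4,0],[-104,0,-88],1],
  [[0,-0.431,0],[-130,0,-110],1],
  [[0,-0.431,0],[-156,0,-132],1],
  [[0,-0.431,0],[-184,0,-156],1],
  [[0,-0.431,0],[-212,0,-179],1],
  [[0,-0.431,0],[-242,0,-204],1],
  [[0,-0.431,0],[-273,0,-230],1],
], force=20)

```text
time_s: 0.93
ee_pos: [299.2, 232.1, 404.6]
ee_rot: [-90.0, -0.0, 100.1]
force: [0.8, 0.2, 0.1]
gripper_width: 27.9
```

```bash
python3 -c "
from h import *
where();go(-215,-50,200)"
```

```text
t 0.93 meter -309.0 300.4 tip z 213.6 rot [-90.    -0.   100.05] F [0.8 0.2 0.1]
shift [-350.5   13.6  -93.5] yaw err -0.09 world [452.4 -96.7 391. ]
```

Request:
carry_out([
  [[0,0,0],[-35,0,-9],1],
  [[0,0,0],[-70,0,-18],1],
  [[0,0,0],[-105,0,-27],1],
  [[0,0,0],[-140,0,-36],1],
  [[0,0,0],[-175,0,-46],1],
  [[0,0,0],[-210,0,-55],1],
  [[0,0,0],[-245,0,-64],1],
  [[0,0,0],[-280,0,-74],1],
  [[0,0,0],[-315,0,-83],1],
  [[0,0,0],[-346,0,-92],1],
])

```text
time_s: 1.77
ee_pos: [450.0, -93.3, 404.5]
ee_rot: [-90.0, -0.0, 99.9]
force: [0.5, 0.9, 0.1]
gripper_width: 0.5
```

```bash
python3 -c "
from h import *
where();go(-215,-50,64)"
```

```text
t 1.77 meter -216.8 -46.2 tip z 213.5 rot [-8.998e+01 -1.000e-02  9.992e+01] F [0.5 0.9 0.1]
shift [ -3.8 149.5  -1.9] yaw err 0.05 world [452.4 -96.7 255. ]
```

Request:
carry_out([
  [[0,0,0],[0,30,0],1],
  [[0,0,0],[0,60,0],1],
  [[0,0,0],[0,90,0],1],
  [[0,0,0],[0,120,0],1],
  [[0,0,0],[0,140,0],1],
  [[0,0,0],[0,148,0],1],
  [[0,0,0],[0,148,0],1],
  [[0,0,0],[0,148,0],1],
])

```text
time_s: 2.43
ee_pos: [450.1, -91.2, 257.1]
ee_rot: [-90.0, 0.0, 100.0]
force: [0.4, 0.9, 0.3]
gripper_width: 0.4
```

```bash
python3 - <<'E'
from h import *
where()
g=grab("scene");cv2.imwrite("pics/s1.png",cv2.resize(g["im"][130:330,180:400],None,fx=2.7,fy=2.7,interpolation=cv2.INTER_CUBIC))
E
```

```text
t 2.43 meter -216.3 -44.1 tip z 66.1 rot [-90.02   0.    99.98] F [0.4 0.9 0.3]
```

View pics/s1.png

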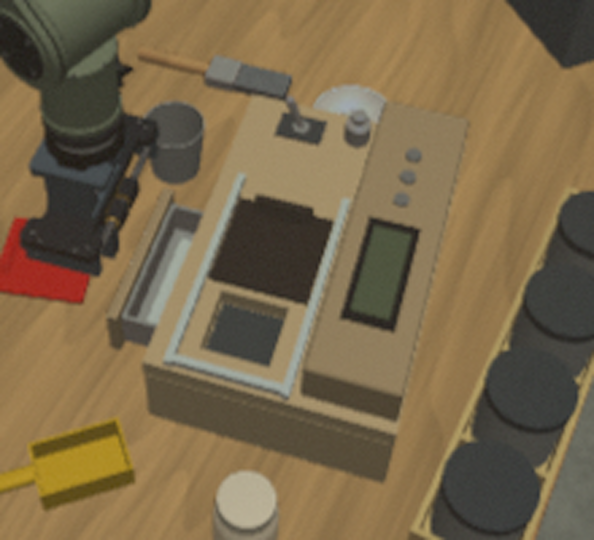

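The gripper is in front of the drawer panel, with the fingers clear of the cup and scoop. Now I push.

Request:
carry_out([
  [[0,0,0],[0,0,-8],1],
  [[0,0,0],[0,0,-16],1],
  [[0,0,0],[0,0,-22],1],
  [[0,0,0],[0,0,-28],1],
  [[0,0,0],[0,0,-34],1],
  [[0,0,0],[0,0,-40],1],
  [[0,0,0],[0,0,-46],1],
  [[0,0,0],[0,0,-52],1],
  [[0,0,0],[0,0,-57],1],
  [[0,0,0],[0,0,-61],1],
])

```text
time_s: 3.32
ee_pos: [510.4, -80.4, 256.6]
ee_rot: [-90.0, -0.0, 100.0]
force: [-2.4, 0.4, 0.6]
gripper_width: 0.6
```

Request:
carry_out([
  [[0,0,0],[0,0,-2],1],
  [[0,0,0],[0,0,-4],1],
  [[0,0,0],[0,0,-5],1],
  [[0,0,0],[0,0,-6],1],
  [[0,0,0],[0,0,-6],1],
])

```text
time_s: 3.73
ee_pos: [515.7, -79.4, 256.6]
ee_rot: [-90.0, -0.0, 100.0]
force: [-1.4, 0.6, -0.4]
gripper_width: 0.5
```

```bash
python3 -c "
from h import *
where()"
```

```text
t 3.73 meter -149.7 -43.9 tip z 65.6 rot [-9.000e+01 -2.000e-02  9.997e+01] F [-1.4  0.6 -0.4]
```

Not at the stop yet, so I continue until the force rises.

Request:
carry_out([
  [[0,0,0],[0,0,-1],1],
  [[0,0,0],[0,0,-2],1],
  [[0,0,0],[0,0,-3],1],
  [[0,0,0],[0,0,-3],1],
  [[0,0,0],[0,0,-3],1],
])

```text
time_s: 4.15
ee_pos: [517.8, -79.1, 256.6]
ee_rot: [-89.8, -0.0, 100.0]
force: [-5.7, -0.5, 3.4]
gripper_width: 0.4
```

Request:
carry_out([
  [[0,0,0],[0,0,-1],1],
  [[0,0,0],[0,0,-2],1],
  [[0,0,0],[0,0,-2],1],
  [[0,0,0],[0,0,-2],1],
])

```text
time_s: 4.48
ee_pos: [518.5, -79.0, 256.7]
ee_rot: [-89.6, -0.0, 100.0]
force: [-10.2, -2.3, 7.6]
gripper_width: 0.6
```

It's against the hard stop. I back off, rise, and go behind the lid's ridge.

Request:
carry_out([
  [[0,0,0],[0,0,10],1],
  [[0,0,0],[0,0,30],1],
  [[0,0,0],[0,-30,40],1],
  [[0,0,0],[0,-60,40],1],
  [[0,0,0],[0,-95,40],1],
  [[0,0,0],[0,-130,40],1],
  [[0,0,0],[0,-135,40],1],
  [[0,0,0],[0,-135,40],1],
])

```text
time_s: 5.15
ee_pos: [482.0, -85.8, 394.7]
ee_rot: [-90.5, 0.2, 100.0]
force: [-0.5, -0.6, -0.6]
gripper_width: 0.4
```

```bash
python3 - <<'E'
from h import *
where();go(-39,58,195)
g=grab("top");pickle.dump(g,open("g1.pkl","wb"))
P=pts(g);z=P[...,2];o,y=pickle.load(open("o.pkl","rb"));R=np.array([[np.cos(y),-np.sin(y)],[np.sin(y),np.cos(y)]]);L=(P[...,:2]-o)@R
f=(L[...,0]<-122)&(L[...,0]>-160)&(np.abs(L[...,1]+50)<80)&(z>60)&(z<101);print(f.sum())
if f.any():print(np.percentile(L[f][:,0],[2,50]),np.percentile(L[f][:,1],[2,98]))
cv2.imwrite("pics/t1.png",cv2.resize(g["im"][75:235,180:365],None,fx=3,fy=3,interpolation=cv2.INTER_CUBIC))
E
```

```text
t 5.15 meter -184.0 -44.4 tip z 203.7 rot [-90.49   0.18  99.97] F [-0.5 -0.6 -0.6]
shift [ 102.4    9.7 -145. ] yaw err -0.01 world [607.1  40.1 386. ]
16
[-130.47292893 -127.1675378 ] [-13.02387084  -5.14794005]
```

View pics/t1.png

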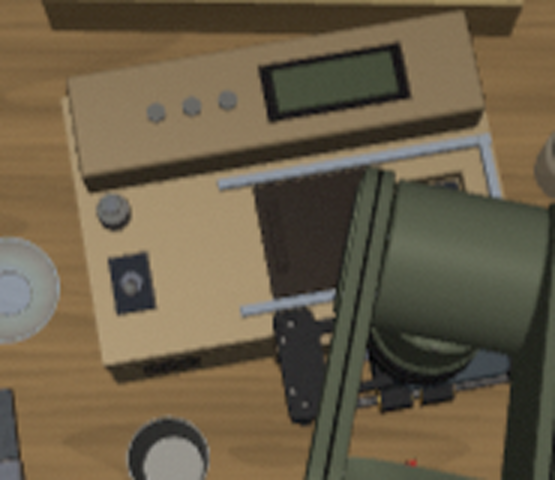

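The arm covers the drawer here, so I'll check it later. The ridge side is clear.

Request:
carry_out([
  [[0,0,0],[17,0,-24],1],
  [[0,0,0],[34,0,-48],1],
  [[0,0,0],[51,0,-72],1],
  [[0,0,0],[68,0,-96],1],
  [[0,0,0],[85,0,-120],1],
  [[0,0,0],[100,0,-140],1],
  [[0,0,0],[102,0,-145],1],
  [[0,0,0],[102,0,-145],1],
])

```text
time_s: 5.87
ee_pos: [607.2, 41.0, 389.1]
ee_rot: [-89.8, -0.0, 100.1]
force: [-0.1, -0.3, 0.1]
gripper_width: 0.4
```

```bash
python3 - <<'E'
from h import *
where();go(-39,56,123)
E
```

```text
t 5.87 meter -38.8 58.8 tip z 198.1 rot [-8.9810e+01 -2.0000e-02  1.0009e+02] F [-0.1 -0.3  0.1]
shift [-2.9 75.1 -0. ] yaw err -0.12 world [607.4  38.1 314. ]
```

Request:
carry_out([
  [[0,0,0],[0,25,0],1],
  [[0,0,0],[0,50,0],1],
  [[0,0,0],[0,65,0],1],
  [[0,0,0],[0,73,0],1],
  [[0,0,0],[0,75,0],1],
  [[0,0,0],[0,75,0],1],
  [[0,0,0],[0,75,0],1],
])

```text
time_s: 6.45
ee_pos: [606.5, 39.6, 317.7]
ee_rot: [-90.1, 0.0, 100.0]
force: [0.6, 1.3, 0.5]
gripper_width: 0.6
```

```bash
python3 - <<'E'
from h import *
where()
g=grab("scene");cv2.imwrite("pics/s2.png",cv2.resize(g["im"][150:310,210:370],None,fx=3.5,fy=3.5,interpolation=cv2.INTER_CUBIC))
E
```

```text
t 6.45 meter -39.7 57.6 tip z 126.7 rot [-9.009e+01  1.000e-02  9.995e+01] F [0.6 1.3 0.5]
```

View pics/s2.png

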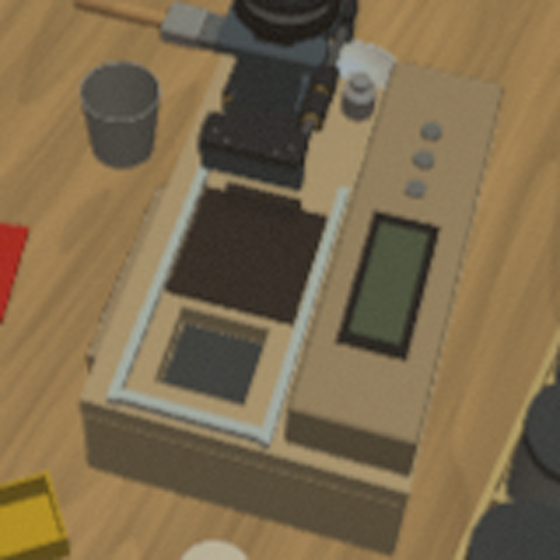

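The drawer looks flush and the fingers are behind the ridge. I lower 3 mm and push along -y.

Request:
carry_out([
  [[0,0,0],[-4,3,0],1],
  [[0,0,0],[-9,3,0],1],
  [[0,0,0],[-13,3,0],1],
  [[0,0,0],[-17,3,0],1],
  [[0,0,0],[-21,3,0],1],
  [[0,0,0],[-26,3,0],1],
  [[0,0,0],[-31,3,0],1],
  [[0,0,0],[-36,3,0],1],
  [[0,0,0],[-41,3,0],1],
  [[0,0,0],[-46,3,0],1],
])

```text
time_s: 7.33
ee_pos: [614.5, -5.7, 313.8]
ee_rot: [-90.0, -0.0, 100.0]
force: [-0.7, 1.0, 2.0]
gripper_width: 0.6
```

Request:
carry_out([
  [[0,0,0],[-5,0,0],1],
  [[0,0,0],[-10,0,0],1],
  [[0,0,0],[-15,0,0],1],
  [[0,0,0],[-20,0,0],1],
  [[0,0,0],[-25,0,0],1],
  [[0,0,0],[-30,0,0],1],
  [[0,0,0],[-35,0,0],1],
  [[0,0,0],[-40,0,0],1],
  [[0,0,0],[-45,0,0],1],
  [[0,0,0],[-50,0,0],1],
])

```text
time_s: 8.17
ee_pos: [623.1, -55.0, 313.7]
ee_rot: [-90.0, -0.0, 100.0]
force: [-0.7, 1.0, 1.6]
gripper_width: 0.7
```

```bash
python3 - <<'E'
from h import *
where()
g=grab("scene");cv2.imwrite("pics/s3.png",cv2.resize(g["im"][150:310,210:370],None,fx=3.5,fy=3.5,interpolation=cv2.INTER_CUBIC))
E
```

```text
t 8.17 meter -39.7 -38.5 tip z 122.7 rot [-9.000e+01 -1.000e-02  9.998e+01] F [-0.7  1.   1.6]
```

View pics/s3.png

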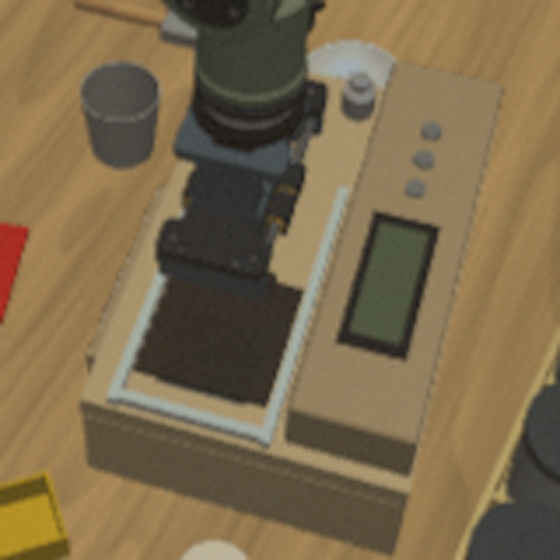

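The lid is sliding flat, with its front edge at (205,390) and the stop at (190,415), roughly 16 mm to go. I continue slowly.

Request:
carry_out([
  [[0,0,0],[-3,0,0],1],
  [[0,0,0],[-6,0,0],1],
  [[0,0,0],[-9,0,0],1],
  [[0,0,0],[-11,0,0],1],
  [[0,0,0],[-13,0,0],1],
  [[0,0,0],[-14,0,0],1],
  [[0,0,0],[-14,0,0],1],
])

```text
time_s: 8.8
ee_pos: [625.5, -68.6, 313.6]
ee_rot: [-90.0, 0.0, 100.0]
force: [-0.2, 0.9, -0.1]
gripper_width: 0.4
```

Request:
carry_out([
  [[0,0,0],[-1,0,0],1],
  [[0,0,0],[-2,0,0],1],
  [[0,0,0],[-3,0,0],1],
  [[0,0,0],[-3,0,0],1],
])

```text
time_s: 9.13
ee_pos: [626.0, -71.4, 313.7]
ee_rot: [-90.0, 0.0, 100.0]
force: [1.0, 1.0, 0.2]
gripper_width: 0.3
```

Request:
carry_out([
  [[0,0,0],[-1,0,0],1],
  [[0,0,0],[-2,0,0],1],
  [[0,0,0],[-3,0,0],1],
  [[0,0,0],[-3,0,0],1],
])

```text
time_s: 9.47
ee_pos: [626.5, -74.4, 313.7]
ee_rot: [-90.0, 0.0, 100.0]
force: [-0.0, 0.1, -0.1]
gripper_width: -0.1
```

Request:
carry_out([
  [[0,0,0],[-1,0,0],1],
  [[0,0,0],[-2,0,0],1],
  [[0,0,0],[-3,0,0],1],
  [[0,0,0],[-3,0,0],1],
])

```text
time_s: 9.8
ee_pos: [626.7, -76.0, 313.7]
ee_rot: [-90.0, -0.2, 99.9]
force: [-0.6, 6.9, 0.6]
gripper_width: 0.5
```

```bash
python3 - <<'E'
from h import *
where()
g=grab("scene");cv2.imwrite("pics/s4.png",cv2.resize(g["im"][190:300,220:340],None,fx=5,fy=5,interpolation=cv2.INTER_CUBIC))
E
```

```text
t 9.8 meter -39.8 -59.8 tip z 122.7 rot [-89.97  -0.23  99.95] F [-0.6  6.9  0.6]
```

View pics/s4.png

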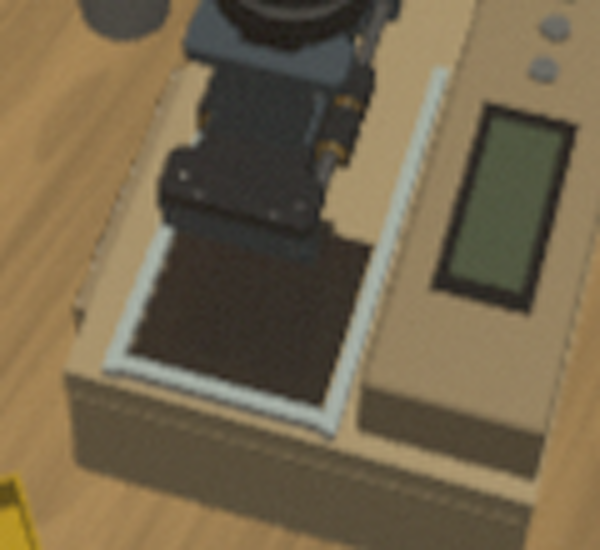

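The force jumped to 7 N and no deck shows between the lid and the end stop, so the lid is home. I back off, rise and check both before the toggle.

Request:
carry_out([
  [[0,0,0],[6,0,0],1],
  [[0,0,0],[16,0,0],1],
  [[0,0,0],[20,-20,0],1],
  [[0,0,0],[20,-50,0],1],
  [[0,0,0],[40,-75,15],1],
  [[0,0,0],[70,-80,30],1],
  [[0,0,0],[105,-80,45],1],
  [[0,0,0],[140,-80,55],1],
  [[0,0,0],[175,-80,60],1],
  [[0,0,0],[201,-80,62],1],
])

```text
time_s: 10.68
ee_pos: [529.3, 112.2, 394.2]
ee_rot: [-90.0, -0.0, 100.0]
force: [0.3, -1.3, 0.3]
gripper_width: 0.2
```

```bash
python3 - <<'E'
from h import *
where();go(-102,142,135)
t=grab("top");s=grab("scene")
o,y=pickle.load(open("o.pkl","rb"));R=np.array([[np.cos(y),-np.sin(y)],[np.sin(y),np.cos(y)]])
for n,g in(("top",t),("scene",s)):
    P=pts(g);z=P[...,2];L=(P[...,:2]-o)@R
    def r(m,k):
        if m.sum()>5:print(n,k,m.sum(),"x",np.percentile(L[m][:,0],[2,50,98]).round(1),"y",np.percentile(L[m][:,1],[2,50,98]).round(1),"z",np.percentile(z[m],[2,50,98]).round(1))
    r((abs(L[...,0]+40)<60)&(L[...,1]<20)&(L[...,1]>-178)&(g["im"].max(-1)<60)&(z>112)&(z<120),"lid")
    r((abs(L[...,0]+40)<35)&(L[...,1]<20)&(L[...,1]>-160)&(z>128)&(z<145),"ridge")
    r((L[...,0]<-124)&(L[...,0]>-200)&(abs(L[...,1]+50)<75)&(z>70)&(z<98),"drawer")
cv2.imwrite("pics/b.png",np.hstack([cv2.resize(t["im"][75:225,190:365],None,fx=2.4,fy=2.4,interpolation=cv2.INTER_CUBIC),cv2.resize(s["im"][150:300,215:365],None,fx=2.4,fy=2.4,interpolation=cv2.INTER_CUBIC)]))
E
```

```text
t 10.68 meter -103.2 142.5 tip z 203.2 rot [-9.0040e+01 -1.0000e-02  1.0003e+02] F [ 0.3 -1.3  0.3]
shift [-0.5 68.2 -1.1] yaw err -0.07 world [530.5 111.9 326. ]
top lid 1280 x [-86.8 -41.4   6.7] y [-163.2 -118.1  -65. ] z [112.7 116.3 119.5]
top ridge 102 x [-68.3 -40.4 -10.3] y [-79.5 -74.4 -69.9] z [129.4 137.7 141.5]
top drawer 228 x [-130.7 -129.2 -124.3] y [-122.5  -52.    20.9] z [71.4 93.1 97.7]
scene lid 1030 x [-83.2 -36.2   9.4] y [-159.8 -119.3  -71.3] z [112.2 114.4 118.1]
scene ridge 106 x [-65.9 -37.5  -9.2] y [-81.8 -78.3 -70.6] z [129.5 135.  138.5]
scene drawer 88 x [-129.7 -126.7 -124.1] y [-121.1  -53.7   21.6] z [89.1 92.8 95.7]
```

View pics/b.png

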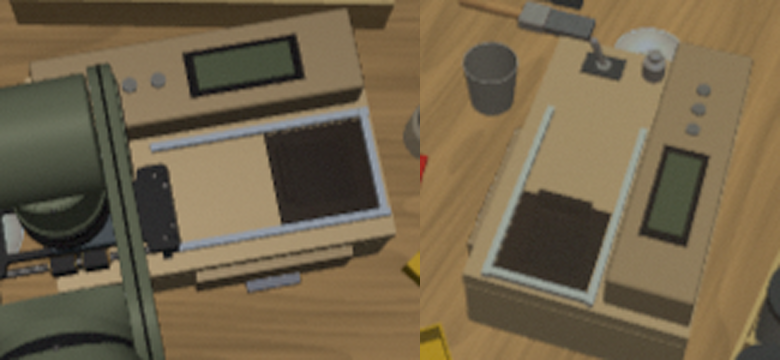

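Both are in place: lid against the stop over the well (moved 93 mm), drawer front at about -131 and the toggle still forward. Next, lower in front of the toggle and push back.

Request:
carry_out([
  [[0,0,0],[0,25,0],1],
  [[0,0,0],[0,50,0],1],
  [[0,0,0],[0,63,0],1],
  [[0,0,0],[0,68,0],1],
  [[0,0,0],[0,68,0],1],
  [[0,0,0],[0,68,0],1],
])

```text
time_s: 11.28
ee_pos: [531.6, 109.7, 326.3]
ee_rot: [-90.1, 0.0, 100.0]
force: [-0.0, 0.4, 1.2]
gripper_width: 0.7
```

Request:
carry_out([
  [[0,0,0],[0,0,-5],1],
  [[0,0,0],[0,0,-10],1],
  [[0,0,0],[0,0,-15],1],
  [[0,0,0],[0,0,-20],1],
  [[0,0,0],[0,0,-25],1],
  [[0,0,0],[0,0,-30],1],
  [[0,0,0],[0,0,-35],1],
  [[0,0,0],[0,0,-40],1],
  [[0,0,0],[0,0,-45],1],
  [[0,0,0],[0,0,-50],1],
])

```text
time_s: 12.12
ee_pos: [574.9, 117.8, 324.6]
ee_rot: [-88.5, 0.0, 100.0]
force: [-31.2, -6.4, 18.6]
gripper_width: 0.7
```

Request:
carry_out([
  [[0,0,0],[0,0,-2],1],
  [[0,0,0],[0,0,-4],1],
  [[0,0,0],[0,0,-6],1],
  [[0,0,0],[0,0,-6],1],
  [[0,0,0],[0,0,-6],1],
])

```text
time_s: 12.53
ee_pos: [577.2, 118.2, 324.5]
ee_rot: [-87.9, 0.0, 100.0]
force: [-36.2, -6.5, 22.2]
gripper_width: 0.6
```

```bash
python3 - <<'E'
from h import *
where()
g=grab("scene");cv2.imwrite("pics/s5.png",cv2.resize(g["im"][130:240,230:350],None,fx=5,fy=5,interpolation=cv2.INTER_CUBIC))
E
```

```text
t 12.53 meter -54.9 140.1 tip z 133.5 rot [-8.7860e+01  1.0000e-02  1.0003e+02] F [-36.2  -6.5  22.2]
```

View pics/s5.png

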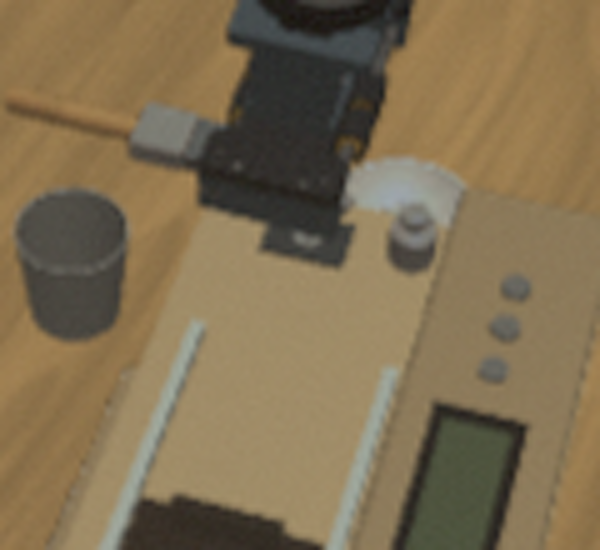

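There is 36 N at the toggle with upward reaction, which fits a lever already at its stop. I back off and look.

Request:
carry_out([
  [[0,0,0],[0,0,8],1],
  [[0,0,0],[0,0,20],1],
  [[0,0,0],[0,0,35],1],
  [[0,0,0],[0,-30,45],1],
  [[0,0,0],[0,-60,60],1],
  [[0,0,0],[0,-80,90],1],
  [[0,0,0],[0,-80,120],1],
  [[0,0,0],[0,-80,150],1],
  [[0,0,0],[0,-80,165],1],
  [[0,0,0],[0,-80,165],1],
])

```text
time_s: 13.42
ee_pos: [421.4, 90.7, 406.2]
ee_rot: [-90.0, -0.0, 100.0]
force: [-0.5, -0.4, -0.1]
gripper_width: 0.6
```

```bash
python3 - <<'E'
from h import *
where()
t=grab("top");s=grab("scene")
o,y=pickle.load(open("o.pkl","rb"));R=np.array([[np.cos(y),-np.sin(y)],[np.sin(y),np.cos(y)]])
for n,g in(("top",t),("scene",s)):
    P=pts(g);z=P[...,2];L=(P[...,:2]-o)@R
    def r(m,k):
        if m.sum()>3:print(n,k,m.sum(),"x",np.percentile(L[m][:,0],[2,50,98]).round(1),"y",np.percentile(L[m][:,1],[2,50,98]).round(1),"z",np.percentile(z[m],[2,50,98]).round(1))
    r((abs(L[...,1]-142)<14)&(L[...,0]>-90)&(L[...,0]<-12)&(z>130)&(z<170),"toggle")
    r((abs(L[...,0]+40)<35)&(L[...,1]<20)&(L[...,1]>-160)&(z>128)&(z<145),"ridge")
    r((abs(L[...,1]-147)<22)&(L[...,0]>-12)&(L[...,0]<26)&(z>120)&(z<158),"weight")
    r((L[...,0]<-124)&(L[...,0]>-200)&(abs(L[...,1]+50)<75)&(z>70)&(z<98),"drawer")
cv2.imwrite("pics/c.png",np.hstack([cv2.resize(t["im"][115:205,190:270],(400,450),interpolation=cv2.INTER_CUBIC),cv2.resize(s["im"][150:240,255:335],(400,450),interpolation=cv2.INTER_CUBIC)]))
E
```

```text
t 13.42 meter -213.1 140.0 tip z 215.2 rot [-9.002e+01 -1.000e-02  9.998e+01] F [-0.5 -0.4 -0.1]
top toggle 39 x [-48.8 -40.9 -31. ] y [140.  144.3 149.5] z [131.5 147.9 155.3]
top ridge 104 x [-67.8 -40.7 -11.7] y [-79.6 -74.1 -69.7] z [128.7 137.9 143.1]
top weight 110 x [-6.3  2.4 16.6] y [137.1 148.9 162.5] z [121.  136.3 152.3]
top drawer 221 x [-130.7 -129.1 -124.3] y [-122.2  -49.8   20.8] z [71.3 92.7 97.5]
scene toggle 26 x [-44.7 -38.5 -30.8] y [136.7 141.  146.5] z [131.  145.  152.3]
scene ridge 104 x [-65.3 -36.3  -9.2] y [-82.3 -78.6 -70.7] z [128.8 135.2 139.5]
scene weight 87 x [-4.1  8.5 20.2] y [134.7 143.6 154.7] z [121.1 133.  148.5]
scene drawer 85 x [-129.9 -126.9 -124.2] y [-120.6  -54.6   20.7] z [89.2 92.5 96. ]
```

View pics/c.png

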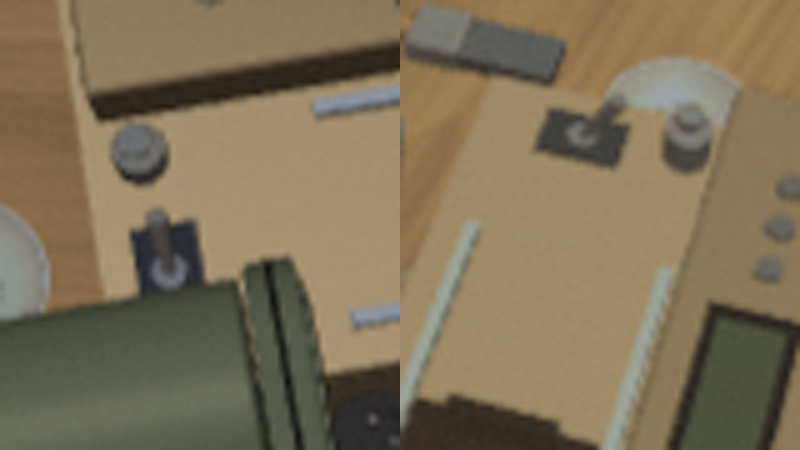

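The toggle now leans to the back. I check its angle.

```bash
python3 - <<'E'
from h import *
G=pickle.load(open("g0.pkl","rb"));o,y=pickle.load(open("o.pkl","rb"));R=np.array([[np.cos(y),-np.sin(y)],[np.sin(y),np.cos(y)]])
def tri(a,b):
    A=[];B=[]
    for g,(u,v) in((G["top"],a),(G["scene"],b)):
        p0=g["M"][:3,3];d=ray(g,u,v,0)-p0;d/=np.linalg.norm(d);Q=np.eye(3)-np.outer(d,d);A.append(Q);B.append(Q@p0)
    p=np.linalg.solve(sum(A),sum(B));return np.r_[(p[:2]-o)@R,p[2]]
a=tri((221.4,158.2),(298.4,170.4));b=tri((223.6,169),(291.4,176.4));t0=tri((224.2,168.7),(287.5,167.5))
print("tip",a,"base",b,"start tip",t0,"lean",np.arctan2(a[0]-b[0],a[2]-b[2]),"chord angle",2*np.arcsin(np.hypot(a[0]-t0[0],a[2]-t0[2])/90))
E
```

```text
tip [-34.05171583 144.9202658  145.6731763 ] base [-53.38808512 145.67905502 112.63100019] start tip [-64.46036518 141.29819312 152.19158379] lean 0.5294680431736611 chord angle 0.7056483916045001
```

```bash
python3 -c "
from h import *
where();print(env.job_done())"
```

```text
t 13.52 meter -210.2 140.0 tip z 215.3 rot [-9.017e+01 -1.000e-02  9.998e+01] F [ 0.9 -0.3  0. ]
the job is handed in; nothing more can be done
None
```

I pushed the drawer shut, slid the smoked lid home against its end stop over the well, and then pushed the chrome toggle over to the back. I handed the job in at 13.5 s with the arm clear of everything. The hand-in gave no verdict.

- **Drawer:** it met its hard stop with force rising to about 10 N. The last depth check put its front at about meter x = -131 mm; shut is -132.
- **Lid:** it slid flat for about 93 mm and stopped with a force jump to about 7 N. No deck showed between it and the stop.
- **Toggle:** it hit its stop, though harder than needed, at about 36 N (42 N with the upward part) on the fingertips. The lever now measures about 0.53 rad back of upright, where its stop is at 0.5.
- **One check that disagreed:** the toggle tip's movement between before and after pictures gave only about 0.7 rad of swing, against the 0.85 to 1.0 expected. I put that down to the coarse reading of the first tip position and trusted the lean and the stop force instead.
- **Other objects:** the weight stayed within about 1 mm in the top view. The cup looked unmoved in the pictures, but I did not re-measure it, the scoop, brush, jar or pan.

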